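Roll-check the husker's idler rollers

TASK

Check the two rubber idler rollers on the granite plate: take each by the ends of its axle and, pressing it down lightly and steadily (about 5 newtons, never 20), roll it away from you for a good half turn, giving way as it rises or sinks. Put the one that wobbles gently into the grey tray, lying down, leave the true one lying on the plate, and do not disturb the other things on the bench.

Things in the scene. Friction and masses are not known exactly. Their poses are not given: they have to be found in the camera images.
- axle_1 (a point): middle of the axle of roller 1, one of two look-alike rollers lying side by side on the granite plate: a tan rubber tyre, 40 mm across and 44 mm wide, free to turn in bearings on a steel axle 62 mm long. y runs along the axle, z up at the start, so it rolls along x. At the start both axles are 20 mm above the plate
- axle_2 (a point): the same point of roller 2. One of the two rollers is out of true (tyre 3 mm off-centre) and the start pose does not tell which: as it is rolled its axle climbs or sinks about 3 mm in the first quarter turn (31 mm of travel) and is back near 20 mm after half a turn (63 mm); the other's axle stays at 20 mm
- roller_1: roller 1 as a whole (point and axes of axle_1), 0.2 kg. Its axle sticks out 9 mm on each side of the tyre in 14 mm square blocks with flat end faces: it can be taken from above end to end, 62 mm apart, with 5 to 20 N of grip, and the tyre still turns
- roller_2: roller 2 as a whole (point and axes of axle_2), made like roller 1. The rubber gives a little: some 5 N for each mm that it is pressed. Lifted off, an out-of-true tyre swings until its heavy side hangs lowest, 23 mm below the axle; a true one reaches 20 mm below
- tyre_1 (a joint): angle (rad) by which the tyre of roller 1 has turned on its axle, 0 at the start; it grows as the roller is rolled along its +x (away from the robot)
- tyre_2 (a joint): the same for roller 2
- surface_plate: grey granite surface plate, 220 mm along its x, 310 mm along its y, its flat top 34 mm above the worktop; origin at the centre of its underside, on the worktop; fixed
- sample_tray: shallow grey plastic tray for rejects, 110 mm along its x and 150 mm along its y, 26 mm high, walls and floor 2 mm; origin at the centre of its underside; loose, 0.3 kg. A roller fits best with its axle along the tray's y
- bar_calliper: bystander: dark folding calliper, 17 x 172 x 12 mm, lying behind the plate; origin under its centre
- marker: bystander: white marker pen, 17 x 135 x 16 mm, lying at the front edge between plate and tray; origin under its centre
- vial: bystander: sample vial with a blue cap, 33 mm across, 78 mm high, standing behind; origin under its centre
- sample_tin: bystander: green flat tin, 65 x 97 x 27 mm, to the right of the plate; origin under its centre
Not all that is in view belongs to the job. Leave any red look-alike of the roller_2 alone.

How it is judged (in metres and radians):
On the way, in this order (a step that is already met when the one before it is completed fails the run):
1. one roller, held by the fingers and pressed on the plate with more than 3.5 N in all, has turned about a quarter turn on its axle (1.2 to 2.0 rad) ((((value of joint tyre_1 between 1.2 and 2 rad or value of joint tyre_1 between -2 and -1.2 rad) and contact force between roller_1 and surface_plate above 3.5 N and contact force between roller_1 and the fingers above 0.5 N) or ((value of joint tyre_2 between 1.2 and 2 rad or value of joint tyre_2 between -2 and -1.2 rad) and contact force between roller_2 and surface_plate above 3.5 N and contact force between roller_2 and the fingers above 0.5 N))), for 0.1 s.
2. it has turned half a turn (over 2.8 rad), still held and pressed with more than 3.5 N in all ((((value of joint tyre_1 above 2.8 rad or value of joint tyre_1 below -2.8 rad) and contact force between roller_1 and surface_plate above 3.5 N and contact force between roller_1 and the fingers above 0.5 N) or ((value of joint tyre_2 above 2.8 rad or value of joint tyre_2 below -2.8 rad) and contact force between roller_2 and surface_plate above 3.5 N and contact force between roller_2 and the fingers above 0.5 N))), for 0.1 s.
3. the other roller (the first one now lies over 40 mm from its start), held and pressed with more than 3.5 N in all, has turned about a quarter turn within 100 mm of its start ((((value of joint tyre_1 between 1.2 and 2 rad or value of joint tyre_1 between -2 and -1.2 rad) and contact force between roller_1 and surface_plate above 3.5 N and contact force between roller_1 and the fingers above 0.5 N and distance of axle_2 from where it was at the start of the episode above 0.04 m and distance of axle_1 from where it was at the start of the episode below 0.1 m) or ((value of joint tyre_2 between 1.2 and 2 rad or value of joint tyre_2 between -2 and -1.2 rad) and contact force between roller_2 and surface_plate above 3.5 N and contact force between roller_2 and the fingers above 0.5 N and distance of axle_1 from where it was at the start of the episode above 0.04 m and distance of axle_2 from where it was at the start of the episode below 0.1 m))), for 0.1 s.
4. it too has turned half a turn, held and pressed with more than 3.5 N in all ((((value of joint tyre_1 above 2.8 rad or value of joint tyre_1 below -2.8 rad) and contact force between roller_1 and surface_plate above 3.5 N and contact force between roller_1 and the fingers above 0.5 N and distance of axle_2 from where it was at the start of the episode above 0.04 m and distance of axle_1 from where it was at the start of the episode below 0.1 m) or ((value of joint tyre_2 above 2.8 rad or value of joint tyre_2 below -2.8 rad) and contact force between roller_2 and surface_plate above 3.5 N and contact force between roller_2 and the fingers above 0.5 N and distance of axle_1 from where it was at the start of the episode above 0.04 m and distance of axle_2 from where it was at the start of the episode below 0.1 m))), for 0.1 s.
At the end, for the whole second after the job is handed in: The roller that is out of true (roller 2) lies in the grey tray, axle within the walls and less than 30 mm above the tray's underside; the true one (roller 1) lies on the granite plate; both are at rest; the tray stands flat within 40 mm of where it was (x of axle_2 in the frame of sample_tray between -0.05 and 0.05 m and y of axle_2 in the frame of sample_tray between -0.07 and 0.07 m and z of axle_2 in the frame of sample_tray between 0.012 and 0.03 m and x of axle_1 in the frame of surface_plate between -0.105 and 0.105 m and y of axle_1 in the frame of surface_plate between -0.15 and 0.15 m and z of axle_1 in the frame of surface_plate between 0.046 and 0.062 m and linear speed of each of roller_1, roller_2 below 0.02 m/s and distance of sample_tray from where it was at the start of the episode below 0.04 m and angle between sample_tray's own z axis and vertical below 0.1 rad); the robot touches nothing.
It fails at once if a roller is pressed on the plate with more than 20 N (contact force between any of roller_1, roller_2 and surface_plate above 20 N).
It fails at once if a roller is dropped or pushed into the tray with more than 30 N (contact force between any of roller_1, roller_2 and sample_tray above 30 N).
It fails at once if a bystander (calliper, marker, vial, tin) is moved more than 20 mm (distance of any of bar_calliper, marker, vial, sample_tin from where it was at the start of the episode above 0.02 m).
It also fails if it takes over 72 s, if anything falls off the work surface, if the arm or the gripper's body presses on something with over 40 N, if the wrist force passes 120 N, or if a joint passes its speed limit or range.

ROBOT

A 6-joint arm with a two-finger parallel gripper is mounted at the origin on a cart in front of the work surface, level with it; the furniture and walls round the work are solid. World frame = base frame: x ahead of the robot, y to its left, z up, the work surface at z = 0. Lengths are in m, angles in degrees, forces in N, time in s.
With the tool pointing down it reaches from about 0.275 to 0.975 m from the base axis. Payload 8.4 kg.
Tool frame: the origin (TCP) lies midway between the tips of the shut fingers; the grasp point (between the pads) lies 19 mm behind it; z points along the fingers, y is the line along which they close (so a half turn about z gives the same grasp; the last joint's range is limited). The gripper opens to 92 mm and grips with 3 to 60 N. Pads are 20 mm wide; open, the fingers measure 128 mm over their backs; the gripper's body (75 mm by 189 mm) begins 69 mm behind the grasp point.
Start: joints at [-74.393, 20.225, 93.587, -0, 66.188, -0.138], TCP at [0.17, -0.602, 0.215] pointing down, gripper open.
Joint ranges: [-150.9, 150.9], [-52.94, 120.26], [3.33, 152.33], [-74.26, 254.26], [0, 154.13], [-172.89, 172.89]. Speed limits (degrees/s): [127.2, 127.2, 159.86, 180, 180, 180].

INTERFACE

Orientations are given as [roll, pitch, yaw] about the fixed x, y, z axes, in that order (R = Rz(yaw) Ry(pitch) Rx(roll)).
In Python, from rig import readout, eyes, env gives the robot as it stands. The module is installed in compiled form; this text tells all that it offers.
- The arm moves only by the tool jog_arm, never from a script. Its argument "motion" is one flat list of numbers, 5 for each row, row after row: the gripper's target within -1 to 1 (fully open at 1, half-way at 0, shut at -1), then the shift along the tool's x, y, z in mm, then the turn about the tool's z in degrees. A call has 1 to 10 rows; each row is the pose to reach, as a shift and turn from the pose commanded when the call began, along the tool's axes at that moment; what a row does not reach only later rows make up. A row lasts 1/12 s, in which the tool goes at most 41.7 mm and 7.16 degrees, less where a joint would pass 70% of its speed; a pose out of reach is approached as far as the arm can. A call with a gripper value outside its range is refused whole. The fingers move at their own pace and stop on an object; the grip force is fixed at half the most. Time passes only in rows, so rows that repeat a pose let the fingers close. It gives the time, the measured TCP pose, the force, the opening and the grip force at its end, in the units of the state.
- readout.sense(): the state, without advancing time (a new reading comes with each control period).
- eyes.snapshot(name): name is "side" or "top" or "wrist"; returns the picture (400x640x3 uint8, red, green, blue); there is no depth.
- eyes.camera_params(name): a dict with "K" (3x3 intrinsics, pixels), "extrinsics" (4x4, takes a point from world to camera coordinates). Camera axes: x right, y up, looking along -z (the intrinsics and any distortion apply to the point x, -y, -z); pixel columns grow to the right and rows downward; lengths in m; the calibration is good to about 2 mm. A picture is of the moment at which its call begins: read the wrist's pose just before it. camera_params takes no time and is no camera call; for the wrist camera it gives the pose at the moment of the call.
- env.hand_in(): hands the job in; it is judged then, once.
The state is a dict: "time": time; "q": joint angles; "dq": joint speeds; "effort": joint torques, N m; "ee_pos": TCP position; "tool_rot": TCP orientation; "ft_force": force on the tool from outside, world axes, zero at the start; "wrist_torque": the same for the moment, N m; "gripper_width": opening from 0.0 (shut) to 1.0 (fully open); "grip_force": force on a finger pad.
Only numpy, scipy, OpenCV 4.12 (cv2) and the standard library are available. Lean on these libraries where they do the work, as an engineer would, in place of code of your own. Each camera call takes 0.05 s, during which the arm holds its last target. There are 200 camera calls.

## Working session

There is one attempt and no reset: what is moved stays moved. The work goes in short steps, Python scripts to look and compute and a tool call to move; the robot and the scene stay as the last step left them, time stands still between calls to the robot, and variables do not carry over. Pictures are saved under pics/ and viewed, at most 10 in all, crops included, and the job is handed in when it is done.

Besides the shell and the picture viewer there is one more tool, called after "Emit:" by a JSON object that holds its "op" and its "data", one argument or row to a line. jog_arm: Moves the arm, as the interface text tells. Its arguments: {"type":"object","properties":{"motion":{"type":"array","items":{"type":"number"}}},"required":["motion"]}

```bash
mkdir -p pics; python3 - <<'E'
from rig import readout, eyes
import cv2,numpy as np
s=readout.sense();print(s)
for n in("top","side"):
    im=eyes.snapshot(n);cv2.imwrite(f"pics/{n}0.png",im[:,:,::-1]);p=eyes.camera_params(n);print(n,p)
E
```

```text
{'time': 0.0, 'q': array([-7.43933552e+01,  2.02587808e+01,  9.36288549e+01, -2.45889999e-03,
        6.61878477e+01, -1.36183549e-01]), 'dq': array([-0.06872033,  0.06825724,  0.0080127 , -0.03102762,  0.09793208,
        0.10331685]), 'effort': array([-3.20343832e-03, -5.93860102e+01, -3.34213614e+01,  6.96893292e-02,
        2.35138787e-02, -1.50810847e-04]), 'ee_pos': array([ 0.16944317, -0.60108253,  0.21390574]), 'tool_rot': array([-1.79924512e+02,  2.06885512e-03,  1.57438239e+01]), 'ft_force': array([-0.10032933, -0.07708551,  0.12761849]), 'wrist_torque': array([-0.00705502, -0.00790723, -0.02352484]), 'grip_force': 0.0, 'gripper_width': 1.0041990438937822}
top {'K': array([[429.74802414,   0.        , 321.26316461],
       [  0.        , 429.74802414, 204.75009579],
       [  0.        ,   0.        ,   1.        ]]), 'extrinsics': array([[-0.0290972 , -0.99921935, -0.02672142, -0.01728037],
       [ 0.98568094, -0.03312441,  0.16533561, -0.55187685],
       [-0.16609167, -0.02152799,  0.9858753 , -1.09242502],
       [ 0.        ,  0.        ,  0.        ,  1.        ]])}
side {'K': array([[408.32570525,   0.        , 312.13758148],
       [  0.        , 408.32570525, 194.87926325],
       [  0.        ,   0.        ,   1.        ]]), 'extrinsics': array([[-0.96500162, -0.26217156,  0.00616029,  0.52700137],
       [ 0.11793563, -0.41287697,  0.90311892, -0.15969754],
       [-0.23422865,  0.87223774,  0.42934632, -1.1633441 ],
       [ 0.        ,  0.        ,  0.        ,  1.        ]])}
```

View pics/top0.png

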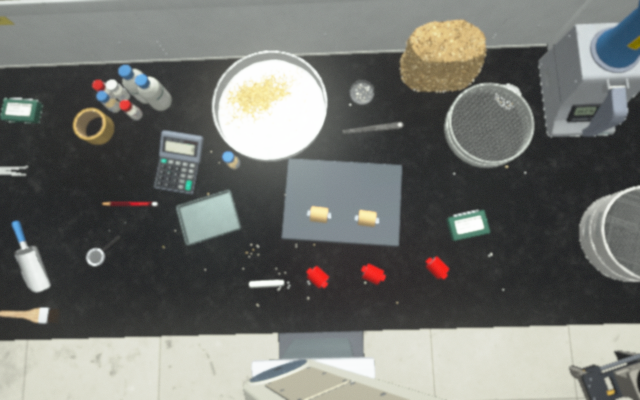

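View pics/side0.png

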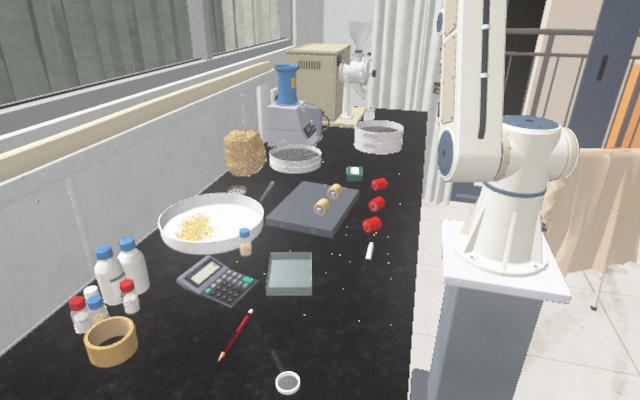

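The top view shows the rollers at about (319,214) and (367,218) on the plate (285–402, 158–246), the tray at about (209,217), the marker at (267,284) and red look-alikes in front of the plate. I'll enlarge this area.

```bash
python3 - <<'E'
import cv2
im=cv2.imread("pics/top0.png")
a=cv2.resize(im[195:235,295:395],None,fx=8,fy=8,interpolation=cv2.INTER_CUBIC)
b=cv2.resize(im[180:250,165:265],None,fx=4,fy=4,interpolation=cv2.INTER_CUBIC)
b=cv2.copyMakeBorder(b,0,0,0,400,cv2.BORDER_CONSTANT)
cv2.imwrite("pics/crop.png",cv2.vconcat([a,b]))
E
cat > h.py <<'E'
import numpy as np
from rig import eyes
def px2w(name,u,v,z,p=None):
    p=p or eyes.camera_params(name);K,E=p["K"],p["extrinsics"]
    d=np.linalg.inv(K)@[u,v,1];d=E[:3,:3].T@(d*[1,-1,-1]);c=-E[:3,:3].T@E[:3,3]
    return c+d*(z-c[2])/d[2]
E
```

```text
(no output)
```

View pics/crop.png

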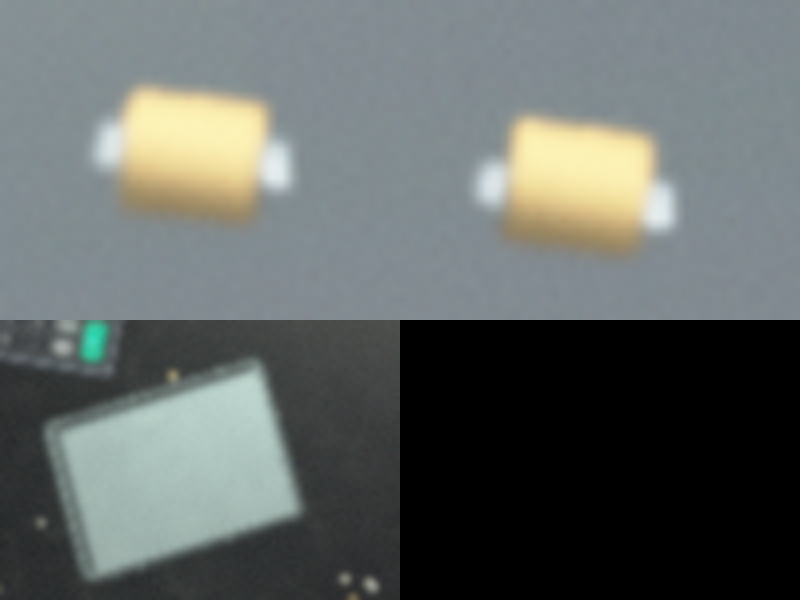

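```bash
cat >> h.py <<'E'
def c8(x,y,x0=295,y0=195,f=8): return x0+(x+.5)/f-.5,y0+(y+.5)/f-.5
E
python3 - <<'E'
from h import *
for n,(a,b) in {"L":((93,147),(293,165)),"R":((474,184),(676,208))}.items():
    A,B=[px2w("top",*c8(*t),.058) for t in(a,b)]
    d=A-B; print(n,(A+B)/2,np.linalg.norm(d),"yaw",np.degrees(np.arctan2(-d[0],d[1])))
T=[px2w("top",*c8(x,y-320,165,180,4),.026) for x,y in((43,427),(262,358),(302,512),(88,580))]
T=np.array(T);print(T,T.mean(0));print([np.linalg.norm(T[i]-T[i-1]) for i in range(4)])
for i,j in((0,1),(3,2)):
    d=T[i]-T[j];print(np.degrees(np.arctan2(-d[0],d[1])))
p=np.array([px2w("top",*t,.034) for t in((288,158),(402,164),(400,246),(282,239))]);print(p,p.mean(0))
print(px2w("top",267,284,.016),px2w("top",232,160,.07))
E
```

```text
L [ 0.52458809 -0.02735236  0.058     ] 0.06559058055791715 yaw -7.081114622214922
R [ 0.50737965 -0.15100625  0.058     ] 0.06578771969698377 yaw -8.732091096685942
[[0.56323299 0.3624735  0.026     ]
 [0.60592688 0.21311475 0.026     ]
 [0.49946137 0.18546777 0.026     ]
 [0.4583416  0.3292375  0.026     ]] [0.53174071 0.27257338 0.026     ]
[np.float64(0.11003106336665247), np.float64(0.15534092497841956), np.float64(0.10999664832942821), np.float64(0.14953451855620026)]
15.952477485741857
15.96112647414039
[[ 0.68552203  0.05276726  0.034     ]
 [ 0.65743208 -0.25593402  0.034     ]
 [ 0.43653222 -0.23743228  0.034     ]
 [ 0.4646363   0.07228579  0.034     ]] [ 0.56103066 -0.09207831  0.034     ]
[0.34838048 0.11581255 0.016     ] [0.67522571 0.19811082 0.07      ]
```

```bash
cat >> h.py <<'E'
from rig import readout
def to(x,y,z,yaw):
    s=readout.sense();p=s["ee_pos"];w=np.radians(s["tool_rot"][2])
    d=np.array([x,y,z])-p;c,n=np.cos(w),np.sin(w)
    print("t",s["time"],"pose",p.round(4),s["tool_rot"].round(2),"F",s["ft_force"].round(2),"w",round(s["gripper_width"],3),round(s["grip_force"],1))
    print("shift mm",np.round(1000*np.array([c*d[0]+n*d[1],n*d[0]-c*d[1],-d[2]]),1),"turn",round(-(yaw-s["tool_rot"][2]),2))
E
python3 -c "
from h import *
to(.50,-.09,.22,-7)"
```

```text
t 0.1 pose [ 0.1695 -0.6011  0.2139] [-179.93   -0.     15.74] F [-0.31 -1.27 -0.53] w 1.003 0.0
shift mm [ 456.8 -402.3   -6.1] turn 22.74
```

Emit:
{"op": "jog_arm", "data": {
  "motion": [1,457,-402,-6,22.7,1,457,-402,-6,22.7,1,457,-402,-6,22.7,1,457,-402,-6,22.7,1,457,-402,-6,22.7,1,457,-402,-6,22.7,1,457,-402,-6,22.7,1,457,-402,-6,22.7,1,457,-402,-6,22.7,1,457,-402,-6,22.7]
}}

```text
time: 0.93
ee_pos: [0.3961, -0.2506, 0.2187]
tool_rot: [180.0, 0.0, -7.0]
ft_force: [1.3, -0.4, 0.4]
gripper_width: 0.998
grip_force: 0.0
```

```bash
python3 -c "
from h import *
to(.50,-.09,.22,-7)"
```

```text
t 0.9333 pose [ 0.3961 -0.2506  0.2187] [180.     0.    -6.97] F [ 1.26 -0.44  0.36] w 0.998 0.0
shift mm [  83.7 -172.    -1.3] turn 0.03
```

Emit:
{"op": "jog_arm", "data": {
  "motion": [1,83,-170,0,0,1,83,-170,0,0,1,83,-170,0,0,1,83,-170,0,0,1,83,-170,0,0,1,83,-170,0,0,1,83,-170,0,0,1,83,-170,0,0]
}}

```text
time: 1.6
ee_pos: [0.4979, -0.0942, 0.2184]
tool_rot: [180.0, 0.1, -6.9]
ft_force: [-0.3, 0.6, -0.1]
gripper_width: 1.002
grip_force: 0.0
```

```bash
python3 - <<'E'
from h import *
import cv2,json
to(.5,-.09,.22,-7)
p=eyes.camera_params("wrist");im=eyes.snapshot("wrist");cv2.imwrite("pics/w1.png",im[:,:,::-1])
np.savez("w1.npz",**p);print(p)
E
```

```text
t 1.6 pose [ 0.4979 -0.0942  0.2184] [ 1.7998e+02  6.0000e-02 -6.9300e+00] F [-0.33  0.64 -0.05] w 1.002 0.0
shift mm [ 1.6 -4.4 -1.6] turn 0.07
{'K': array([[346.49132698,   0.        , 319.6866533 ],
       [  0.        , 346.49132698, 201.95735279],
       [  0.        ,   0.        ,   1.        ]]), 'extrinsics': array([[-1.20896911e-01, -9.92665067e-01, -5.14964139e-05,
        -3.33084532e-02],
       [ 9.62439338e-01, -1.17203008e-01, -2.44895847e-01,
        -4.60208761e-01],
       [ 2.43093517e-01, -2.96567136e-02,  9.69549391e-01,
        -5.17061200e-01],
       [ 0.00000000e+00,  0.00000000e+00,  0.00000000e+00,
         1.00000000e+00]])}
```

View pics/w1.png

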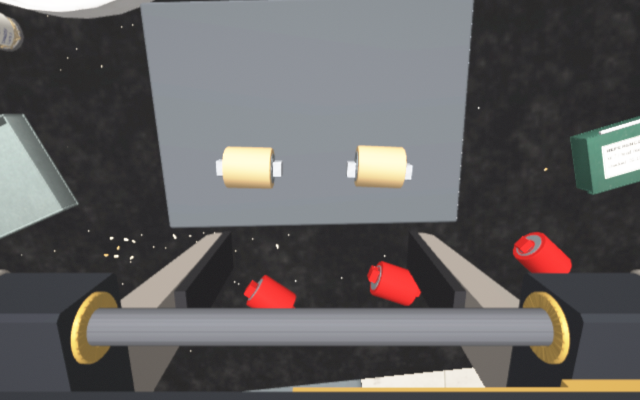

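The wrist view shows both rollers clearly, at about (249,168) and (380,168), with their white end blocks visible. I'll enlarge them.

```bash
python3 - <<'E'
import cv2
im=cv2.imread("pics/w1.png")
a=cv2.resize(im[138:198,205:305],None,fx=8,fy=5*8//5,interpolation=cv2.INTER_CUBIC)[:,:]
b=cv2.resize(im[138:198,335:435],None,fx=8,fy=8,interpolation=cv2.INTER_CUBIC)
cv2.imwrite("pics/crop2.png",cv2.vconcat([a[80:380],b[80:380]]))
E
```

```text
(no output)
```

View pics/crop2.png

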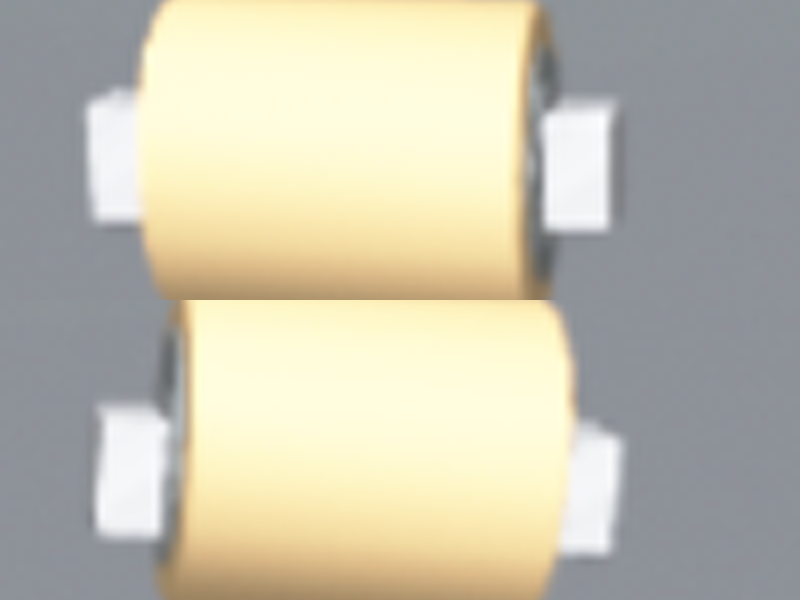

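```bash
python3 - <<'E'
from h import *
p=dict(np.load("w1.npz"))
for n,x0,(a,b) in (("L",205,((91,162),(613,170))),("R",335,((98,173),(617,194)))):
    A,B=[px2w("wrist",*c8(*t,x0,148),.061,p) for t in(a,b)]
    d=A-B; print(n,(A+B)/2,np.linalg.norm(d),"yaw",np.degrees(np.arctan2(-d[0],d[1])))
P=np.array([px2w("wrist",*t,.034,p) for t in((143,5),(473,0),(457,220),(171,227))]);print(P)
T=[px2w("wrist",*t,.026,p) for t in((23,115),(77,203))];print(T)
E
```

```text
L [ 0.52342047 -0.02911493  0.061     ] 0.06206947411349885 yaw -7.828020643855405
R [ 0.5062844  -0.15245075  0.061     ] 0.06200475965630185 yaw -9.275660389356082
[[ 0.68153459  0.04773863  0.034     ]
 [ 0.64887743 -0.25468865  0.034     ]
 [ 0.43816556 -0.23487959  0.034     ]
 [ 0.46743662  0.0705684   0.034     ]]
[array([0.60045339, 0.19670397, 0.026     ]), array([0.50421153, 0.16913625, 0.026     ])]
```

```bash
python3 -c "
from h import *
to(.5234,-.0291,.12,-7.8)"
```

```text
t 1.65 pose [ 0.4978 -0.0946  0.2184] [ 1.7998e+02  5.0000e-02 -6.9900e+00] F [-0.36 -0.66  0.11] w 0.995 0.0
shift mm [ 17.5 -68.1  98.4] turn 0.81
```

Emit:
{"op": "jog_arm", "data": {
  "motion": [1,17.5,-68.1,98,0.8,1,17.5,-68.1,98,0.8,1,17.5,-68.1,98,0.8,1,17.5,-68.1,98,0.8,1,17.5,-68.1,98,0.8,1,17.5,-68.1,98,0.8,1,17.5,-68.1,98,0.8]
}}

```text
time: 2.23
ee_pos: [0.5249, -0.0297, 0.1222]
tool_rot: [180.0, -0.1, -7.8]
ft_force: [0.7, -0.1, 0.1]
gripper_width: 1.002
grip_force: 0.0
```

```bash
python3 -c "
from h import *
to(.5234,-.0291,.042,-7.8)"
```

```text
t 2.2333 pose [ 0.5249 -0.0297  0.1222] [ 1.80e+02 -1.30e-01 -7.83e+00] F [ 0.67 -0.07  0.1 ] w 1.002 0.0
shift mm [-1.5 -0.4 80.2] turn -0.03
```

Emit:
{"op": "jog_arm", "data": {
  "motion": [1,-1,-0.4,30,0,1,-1,-0.4,55,0,1,-1,-0.4,70,0,1,-1,-0.4,78,0,1,-1,-0.4,78,0,1,-1,-0.4,78,0,0.2,-1,-0.4,78,0,0.2,-1,-0.4,78,0,0.2,-1,-0.4,78,0,0.2,-1,-0.4,78,0]
}}

```text
time: 3.07
ee_pos: [0.5237, -0.0278, 0.0434]
tool_rot: [-180.0, -0.1, -7.8]
ft_force: [-0.0, -0.8, 0.4]
gripper_width: 0.731
grip_force: 0.0
```

Emit:
{"op": "jog_arm", "data": {
  "motion": [0.2,0,0,0,0,0.2,0,0,0,0,0.2,0,0,0,0,0.2,0,0,0,0]
}}

```text
time: 3.4
ee_pos: [0.5237, -0.0278, 0.0431]
tool_rot: [180.0, -0.1, -7.7]
ft_force: [-0.6, -0.9, 5.6]
gripper_width: 0.671
grip_force: 30.0
```

Emit:
{"op": "jog_arm", "data": {
  "motion": [0.2,2,0,0,0,0.2,4,0,0,0,0.2,4,0,0,0]
}}

```text
time: 3.65
ee_pos: [0.5281, -0.0284, 0.0431]
tool_rot: [180.0, -0.1, -7.7]
ft_force: [0.5, -1.9, 6.5]
gripper_width: 0.671
grip_force: 30.0
```

Emit:
{"op": "jog_arm", "data": {
  "motion": [0.2,2,0,0,0,0.2,4,0,0,0,0.2,4,0,0,0]
}}

```text
time: 3.9
ee_pos: [0.532, -0.029, 0.0431]
tool_rot: [180.0, -0.1, -7.8]
ft_force: [-1.0, -1.0, 7.2]
gripper_width: 0.669
grip_force: 30.0
```

Emit:
{"op": "jog_arm", "data": {
  "motion": [0.2,2,0,0,0,0.2,4,0,0,0,0.2,4,0,0,0]
}}

```text
time: 4.15
ee_pos: [0.5359, -0.0295, 0.0431]
tool_rot: [180.0, -0.1, -7.7]
ft_force: [0.6, -1.0, 7.0]
gripper_width: 0.669
grip_force: 30.0
```

Emit:
{"op": "jog_arm", "data": {
  "motion": [0.2,2,0,0,0,0.2,4,0,0,0,0.2,6,0,0,0,0.2,8,0,0,0,0.2,8,0,0,0]
}}

```text
time: 4.57
ee_pos: [0.5438, -0.0306, 0.0431]
tool_rot: [180.0, -0.1, -7.7]
ft_force: [0.4, -1.0, 6.5]
gripper_width: 0.667
grip_force: 30.0
```

Emit:
{"op": "jog_arm", "data": {
  "motion": [0.2,2,0,0,0,0.2,4,0,0,0,0.2,6,0,0,0,0.2,8,0,0,0,0.2,10,0,0,0,0.2,12,0,0,0,0.2,12,0,0,0,0.2,12,0,0,0]
}}

```text
time: 5.23
ee_pos: [0.5556, -0.0322, 0.0432]
tool_rot: [180.0, -0.1, -7.7]
ft_force: [0.2, -0.7, 6.7]
gripper_width: 0.672
grip_force: 30.0
```

Emit:
{"op": "jog_arm", "data": {
  "motion": [0.2,2,0,0,0,0.2,4,0,0,0,0.2,6,0,0,0,0.2,8,0,0,0,0.2,10,0,0,0,0.2,12,0,0,0,0.2,14,0,0,0,0.2,16,0,0,0,0.2,18,0,0,0,0.2,18,0,0,0]
}}

```text
time: 6.07
ee_pos: [0.5736, -0.0347, 0.0431]
tool_rot: [180.0, -0.1, -7.7]
ft_force: [0.4, -1.5, 6.8]
gripper_width: 0.675
grip_force: 30.0
```

Emit:
{"op": "jog_arm", "data": {
  "motion": [0.2,2,0,0,0,0.2,4,0,0,0,0.2,6,0,0,0,0.2,8,0,0,0,0.2,10,0,0,0,0.2,12,0,0,0,0.2,14,0,0,0,0.2,14,0,0,0,0.2,14,0,0,0,0.2,14,0,0,0]
}}

```text
time: 6.9
ee_pos: [0.5872, -0.0366, 0.0431]
tool_rot: [180.0, -0.1, -7.7]
ft_force: [-1.1, -1.0, 6.4]
gripper_width: 0.669
grip_force: 30.0
```

Emit:
{"op": "jog_arm", "data": {
  "motion": [0.2,0,0,-0.6,0,0.2,0,0,-1.2,0,0.2,0,0,-1.2,0,1,0,0,-1.2,0,1,0,0,-1.2,0,1,0,0,-1.2,0,1,0,0,-1.2,0,1,0,0,-1.2,0,1,0,0,-1.2,0,1,0,0,-1.2,0]
}}

```text
time: 7.73
ee_pos: [0.5867, -0.0364, 0.0439]
tool_rot: [-180.0, -0.0, -7.8]
ft_force: [0.4, -0.0, 0.0]
gripper_width: 0.999
grip_force: 0.0
```

Emit:
{"op": "jog_arm", "data": {
  "motion": [1,0,0,-20,0,1,0,0,-45,0,1,0,0,-80,0,1,0,0,-80,0,1,0,0,-80,0,1,0,0,-80,0]
}}

```text
time: 8.23
ee_pos: [0.5864, -0.0364, 0.1236]
tool_rot: [-180.0, 0.0, -7.8]
ft_force: [-0.3, 0.2, -0.2]
gripper_width: 0.998
grip_force: 0.0
```

```bash
python3 -c "
from h import *
to(.5063,-.1525,.12,-9.3)
import cv2
p=eyes.camera_params('wrist');im=eyes.snapshot('wrist');cv2.imwrite('pics/w2.png',im[:,:,::-1]);np.savez('w2.npz',**p)"
```

```text
t 8.2333 pose [ 0.5864 -0.0364  0.1236] [-180.      0.     -7.76] F [-0.33  0.22 -0.22] w 0.998 0.0
shift mm [-63.7 125.9   3.6] turn 1.54
```

View pics/w2.png

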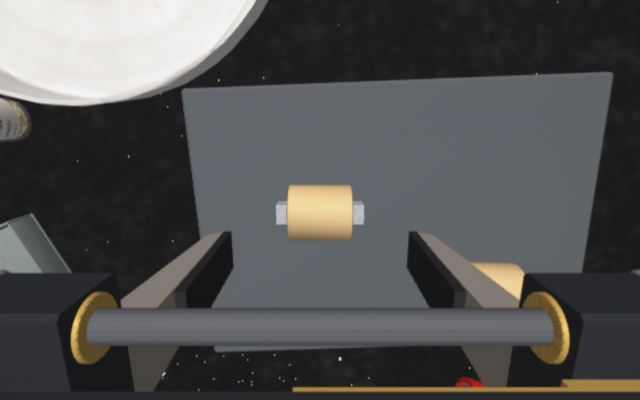

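Roller 1 lies still on the plate at (320,213), and its force stayed flat while it rolled, so it looks true. I'll do the other roller next.

Emit:
{"op": "jog_arm", "data": {
  "motion": [1,-63.5,126,3,1.5,1,-63.5,126,3,1.5,1,-63.5,126,3,1.5,1,-63.5,126,3,1.5,1,-63.5,126,3,1.5,1,-63.5,126,3,1.5,1,-63.5,126,3,1.5,1,-63.5,126,3,1.5]
}}

```text
time: 8.95
ee_pos: [0.5073, -0.1518, 0.1205]
tool_rot: [-180.0, 0.0, -9.2]
ft_force: [1.1, 0.3, 0.4]
gripper_width: 1.001
grip_force: 0.0
```

```bash
python3 -c "
from h import *
to(.5063,-.1525,.044,-9.3)"
```

```text
t 8.95 pose [ 0.5073 -0.1518  0.1205] [-1.7998e+02  2.0000e-02 -9.2000e+00] F [1.07 0.34 0.39] w 1.001 0.0
shift mm [-0.9  0.9 76.5] turn 0.1
```

Emit:
{"op": "jog_arm", "data": {
  "motion": [1,-0.5,0.5,30,0.1,1,-0.5,0.5,55,0.1,1,-0.5,0.5,70,0.1,1,-0.5,0.5,76.5,0.1,1,-0.5,0.5,76.5,0.1,1,-0.5,0.5,76.5,0.1,0.2,-0.5,0.5,76.5,0.1,0.2,-0.5,0.5,76.5,0.1,0.2,-0.5,0.5,76.5,0.1,0.2,-0.5,0.5,76.5,0.1]
}}

```text
time: 9.78
ee_pos: [0.5067, -0.1532, 0.0451]
tool_rot: [180.0, -0.1, -9.4]
ft_force: [-0.1, -0.1, -0.6]
gripper_width: 0.736
grip_force: 0.0
```

Emit:
{"op": "jog_arm", "data": {
  "motion": [0.2,0,0,0,0,0.2,0,0,0,0,0.2,0,0,0,0,0.2,0,0,0,0]
}}

```text
time: 10.12
ee_pos: [0.5065, -0.1532, 0.0448]
tool_rot: [180.0, -0.0, -9.4]
ft_force: [-0.5, 0.3, 6.8]
gripper_width: 0.669
grip_force: 30.0
```

Emit:
{"op": "jog_arm", "data": {
  "motion": [0.2,1,0,-0.3,0,0.2,3,0,-0.3,0,0.2,3,0,-0.3,0]
}}

```text
time: 10.37
ee_pos: [0.51, -0.1538, 0.0454]
tool_rot: [180.0, -0.1, -9.4]
ft_force: [-0.0, 0.5, 8.5]
gripper_width: 0.671
grip_force: 30.0
```

Emit:
{"op": "jog_arm", "data": {
  "motion": [0.2,1,0,-0.5,0,0.2,3,0,-0.9,0,0.2,4,0,-1.1,0,0.2,4,0,-1.1,0]
}}

```text
time: 10.7
ee_pos: [0.5135, -0.1544, 0.0459]
tool_rot: [180.0, -0.0, -9.4]
ft_force: [0.0, 0.0, 4.0]
gripper_width: 0.671
grip_force: 30.0
```

Emit:
{"op": "jog_arm", "data": {
  "motion": [0.2,2,0,-0.2,0,0.2,4,0,-0.45,0,0.2,4,0,-0.45,0]
}}

```text
time: 10.95
ee_pos: [0.5175, -0.155, 0.0464]
tool_rot: [180.0, -0.0, -9.4]
ft_force: [0.2, 0.3, 5.1]
gripper_width: 0.669
grip_force: 30.0
```

Emit:
{"op": "jog_arm", "data": {
  "motion": [0.2,2,0,-0.24,0,0.2,4,0,-0.47,0,0.2,6,0,-0.68,0,0.2,8,0,-0.87,0,0.2,8,0,-0.87,0]
}}

```text
time: 11.37
ee_pos: [0.5254, -0.1563, 0.0472]
tool_rot: [180.0, -0.0, -9.4]
ft_force: [-0.3, 0.0, 5.1]
gripper_width: 0.67
grip_force: 30.0
```

Emit:
{"op": "jog_arm", "data": {
  "motion": [0.2,2,0,-0.16,0,0.2,4,0,-0.3,0,0.2,6,0,-0.4,0,0.2,8,0,-0.49,0,0.2,10,0,-0.54,0,0.2,12,0,-0.56,0,0.2,12,0,-0.56,0]
}}

```text
time: 11.95
ee_pos: [0.5373, -0.1582, 0.0478]
tool_rot: [-180.0, -0.0, -9.4]
ft_force: [1.0, 0.0, 6.2]
gripper_width: 0.668
grip_force: 30.0
```

Emit:
{"op": "jog_arm", "data": {
  "motion": [0.2,2,0,0,0,0.2,4,0,0.03,0,0.2,6,0,0.09,0,0.2,8,0,0.18,0,0.2,8,0,0.18,0]
}}

```text
time: 12.37
ee_pos: [0.5454, -0.1595, 0.0478]
tool_rot: [-180.0, -0.1, -9.4]
ft_force: [0.1, 0.9, 7.7]
gripper_width: 0.67
grip_force: 30.0
```

Emit:
{"op": "jog_arm", "data": {
  "motion": [0.2,2,0,0,0,0.2,4,0,0,0,0.2,6,0,0.05,0,0.2,8,0,0.2,0,0.2,8,0,0.2,0]
}}

```text
time: 12.78
ee_pos: [0.5531, -0.1608, 0.0474]
tool_rot: [-180.0, -0.0, -9.4]
ft_force: [0.9, 1.0, 6.4]
gripper_width: 0.672
grip_force: 30.0
```

Emit:
{"op": "jog_arm", "data": {
  "motion": [0.2,2,0,0.1,0,0.2,4,0,0.25,0,0.2,6,0,0.43,0,0.2,8,0,0.63,0,0.2,8,0,0.63,0]
}}

```text
time: 13.2
ee_pos: [0.5608, -0.162, 0.0467]
tool_rot: [-180.0, -0.0, -9.4]
ft_force: [1.2, 2.3, 5.9]
gripper_width: 0.673
grip_force: 30.0
```

Emit:
{"op": "jog_arm", "data": {
  "motion": [0.2,2,0,0.23,0,0.2,4,0,0.48,0,0.2,6,0,0.74,0,0.2,8,0,1.0,0,0.2,8,0,1.0,0]
}}

```text
time: 13.62
ee_pos: [0.5687, -0.1633, 0.0457]
tool_rot: [-180.0, -0.0, -9.4]
ft_force: [1.0, 1.5, 5.3]
gripper_width: 0.669
grip_force: 30.0
```

Emit:
{"op": "jog_arm", "data": {
  "motion": [0.2,2,0,0.28,0,0.2,4,0,0.57,0,0.2,6,0,0.86,0,0.2,8,0,1.16,0,0.2,8,0,1.16,0,0.2,8,0,1.16,0]
}}

```text
time: 14.12
ee_pos: [0.5763, -0.1645, 0.0446]
tool_rot: [-180.0, -0.0, -9.4]
ft_force: [0.7, 2.6, 5.6]
gripper_width: 0.667
grip_force: 30.0
```

Roller 2's axle rose about 3 mm and came back, so it is the one out of true. I'll lift it and look at the tray.

Emit:
{"op": "jog_arm", "data": {
  "motion": [0.2,0,0,-5,0,0.2,0,0,-15,0,0.2,0,0,-35,0,0.2,0,0,-60,0,0.2,0,0,-90,0,0.2,0,0,-120,0,0.2,0,0,-150,0,0.2,0,0,-150,0,0.2,0,0,-150,0]
}}

```text
time: 14.87
ee_pos: [0.5767, -0.165, 0.1964]
tool_rot: [180.0, -0.2, -9.4]
ft_force: [0.0, -1.1, -2.1]
gripper_width: 0.666
grip_force: 30.0
```

```bash
python3 -c "
from h import *
to(.45,.26,.195,16)"
```

```text
t 14.8667 pose [ 0.5767 -0.165   0.1964] [ 1.7997e+02 -1.7000e-01 -9.3600e+00] F [ 0.05 -1.06 -2.05] w 0.666 30.0
shift mm [-194.1 -398.7    1.4] turn -25.36
```

Emit:
{"op": "jog_arm", "data": {
  "motion": [0.2,-15,-30,0,-3,0.2,-30,-60,0,-6,0.2,-45,-90,0,-9,0.2,-60,-120,0,-12,0.2,-75,-150,0,-15,0.2,-90,-180,0,-18,0.2,-105,-212,0,-21,0.2,-120,-244,0,-24,0.2,-135,-276,0,-25.4,0.2,-150,-308,0,-25.4]
}}

```text
time: 15.7
ee_pos: [0.4761, 0.1645, 0.1928]
tool_rot: [180.0, 0.2, 16.1]
ft_force: [0.8, 0.9, -2.4]
gripper_width: 0.666
grip_force: 30.0
```

```bash
python3 -c "
from h import *
to(.45,.26,.195,16)"
```

```text
t 15.7 pose [0.4761 0.1645 0.1928] [179.98   0.19  16.13] F [ 0.76  0.94 -2.42] w 0.666 30.0
shift mm [  1.5 -99.   -2.2] turn 0.13
```

Emit:
{"op": "jog_arm", "data": {
  "motion": [0.2,0,-25,-1,0,0.2,0,-55,-2,0,0.2,0,-80,-2,0,0.2,0,-94,-2,0,0.2,0,-94,-2,0,0.2,0,-94,-2,0]
}}

```text
time: 16.2
ee_pos: [0.451, 0.2537, 0.195]
tool_rot: [179.9, 0.2, 16.2]
ft_force: [-0.1, -0.2, -1.3]
gripper_width: 0.675
grip_force: 30.0
```

```bash
python3 -c "
from h import *
to(.53,.27,.1,16)
import cv2
p=eyes.camera_params('wrist');im=eyes.snapshot('wrist');cv2.imwrite('pics/w3.png',im[:,:,::-1]);np.savez('w3.npz',**p)"
```

```text
t 16.2 pose [0.451  0.2537 0.195 ] [1.7994e+02 1.7000e-01 1.6150e+01] F [-0.06 -0.21 -1.33] w 0.675 30.0
shift mm [80.4  6.3 95. ] turn 0.15
```

View pics/w3.png

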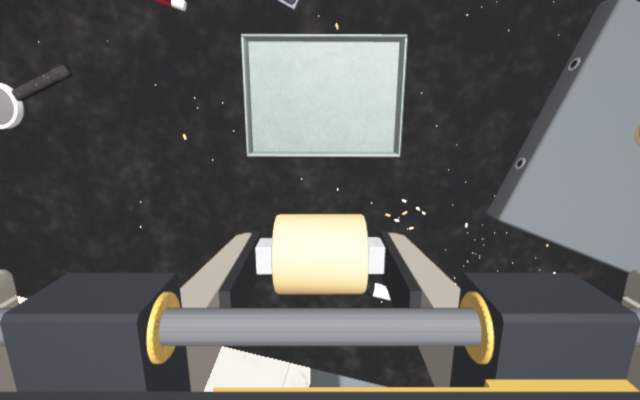

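```bash
python3 - <<'E'
from h import *
p=dict(np.load("w3.npz"))
P=np.array([px2w("wrist",*t,.026,p) for t in((242,35),(406,35),(400,156),(247,156))]);print(P,P.mean(0))
print([np.linalg.norm(P[i]-P[i-1]) for i in range(4)])
d=P[0]-P[1];print(np.degrees(np.arctan2(-d[0],d[1])))
x,y,_=P.mean(0);to(x,y,.06,np.degrees(np.arctan2(-d[0],d[1])))
E
```

```text
[[0.56241675 0.35897332 0.026     ]
 [0.60344327 0.21725673 0.026     ]
 [0.49927616 0.18627354 0.026     ]
 [0.45775153 0.32986221 0.026     ]] [0.53072193 0.27309145 0.026     ]
[np.float64(0.10863822603328485), np.float64(0.14753564491705104), np.float64(0.1086772544931938), np.float64(0.14947241186027202)]
16.14557156306569
t 16.25 pose [0.4514 0.2531 0.1953] [1.7994e+02 1.4000e-01 1.6090e+01] F [ 0.64  0.1  -1.73] w 0.671 30.0
shift mm [ 81.7   2.8 135.3] turn -0.05
```

The tray is at (.531,.273), yaw 16.1°, which agrees with the top camera.

Emit:
{"op": "jog_arm", "data": {
  "motion": [0.2,20,1,5,0,0.2,40,2,15,0,0.2,60,3,35,0,0.2,75,3,60,0,0.2,81.5,3,85,0,0.2,81.5,3,110,0,0.2,81.5,3,128,0,0.2,81.5,3,135,0,0.2,81.5,3,135,0,0.2,81.5,3,135,0]
}}

```text
time: 17.08
ee_pos: [0.5317, 0.2729, 0.0617]
tool_rot: [180.0, 0.0, 16.0]
ft_force: [0.4, -0.2, -0.4]
gripper_width: 0.665
grip_force: 30.0
```

Emit:
{"op": "jog_arm", "data": {
  "motion": [0.2,0,0,10,0,0.2,0,0,20,0,0.2,0,0,28,0,0.2,0,0,34,0,0.2,0,0,37,0,0.2,0,0,39,0,0.2,0,0,39,0,0.2,0,0,39,0,0.2,0,0,39,0]
}}

```text
time: 17.83
ee_pos: [0.5317, 0.2738, 0.0228]
tool_rot: [-180.0, -0.0, 16.0]
ft_force: [1.1, -0.4, -2.2]
gripper_width: 0.67
grip_force: 30.0
```

Emit:
{"op": "jog_arm", "data": {
  "motion": [0.2,0,0,1.5,0,0.2,0,0,3,0,0.2,0,0,4.5,0,0.2,0,0,4.5,0,0.2,0,0,4.5,0]
}}

```text
time: 18.25
ee_pos: [0.5314, 0.2736, 0.0179]
tool_rot: [180.0, 0.0, 16.0]
ft_force: [0.6, 0.4, -1.7]
gripper_width: 0.668
grip_force: 30.0
```

Emit:
{"op": "jog_arm", "data": {
  "motion": [0.2,0,0,0.5,0,0.2,0,0,1,0,0.2,0,0,1.5,0,0.2,0,0,1.5,0,0.2,0,0,1.5,0]
}}

```text
time: 18.67
ee_pos: [0.5315, 0.2737, 0.0165]
tool_rot: [-180.0, 0.0, 16.0]
ft_force: [-0.4, 1.1, -1.5]
gripper_width: 0.676
grip_force: 30.0
```

Emit:
{"op": "jog_arm", "data": {
  "motion": [0.2,0,0,0.4,0,0.2,0,0,0.8,0,0.2,0,0,0.8,0,0.2,0,0,0.8,0]
}}

```text
time: 19.0
ee_pos: [0.5319, 0.2738, 0.0161]
tool_rot: [-180.0, -0.1, 16.0]
ft_force: [0.6, -0.6, 3.6]
gripper_width: 0.672
grip_force: 30.0
```

Touchdown came at 3.6 N. I'll open the fingers part way and lift off.

Emit:
{"op": "jog_arm", "data": {
  "motion": [0.2,0,0,-0.5,0,0.2,0,0,-0.5,0,0.7,0,0,-0.5,0,0.7,0,0,-0.5,0,0.7,0,0,-0.5,0,0.7,0,0,-0.5,0,0.7,0,0,-0.5,0,0.7,0,0,-0.5,0]
}}

```text
time: 19.67
ee_pos: [0.5314, 0.2737, 0.0162]
tool_rot: [-180.0, 0.0, 16.0]
ft_force: [-0.2, -0.7, -1.2]
gripper_width: 0.852
grip_force: 0.0
```

Emit:
{"op": "jog_arm", "data": {
  "motion": [0.7,0,0,-5,0,0.7,0,0,-15,0,0.7,0,0,-35,0,0.7,0,0,-60,0,0.7,0,0,-90,0,0.7,0,0,-120,0,0.7,-30,0,-150,0,0.7,-60,0,-180,0,0.7,-80,0,-180,0,0.7,-80,0,-180,0]
}}

```text
time: 20.5
ee_pos: [0.4522, 0.2509, 0.1989]
tool_rot: [-180.0, -0.1, 16.1]
ft_force: [1.1, 0.5, -0.9]
gripper_width: 0.852
grip_force: 0.0
```

```bash
python3 -c "
from h import *
to(.53,.27,.1,16)
import cv2
a=eyes.snapshot('wrist')[:,:,::-1];b=eyes.snapshot('top')[100:300,120:440,::-1]
cv2.imwrite('pics/fin.png',cv2.resize(cv2.vconcat([cv2.resize(a,(480,300)),cv2.resize(b,(480,300))]),None,fx=1,fy=1))"
```

```text
t 20.5 pose [0.4522 0.2509 0.1989] [-1.7996e+02 -1.1000e-01  1.6070e+01] F [ 1.11  0.53 -0.86] w 0.852 0.0
shift mm [80.   3.2 98.9] turn 0.07
```

View pics/fin.png

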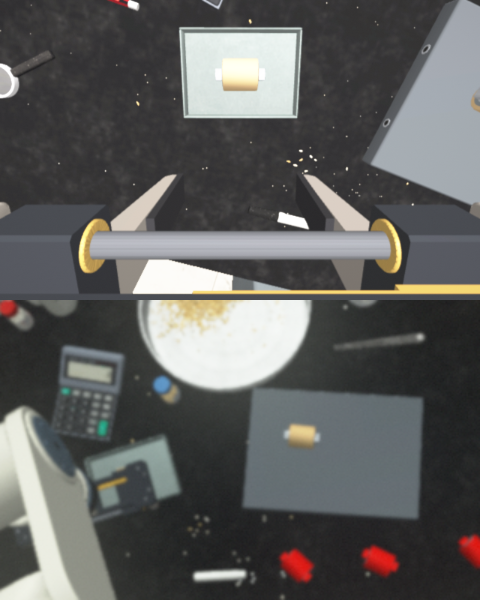

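Roller 2 lies centred in the tray at (240,75) in the wrist view, roller 1 rests on the plate at (302,435), and the other objects have not moved. I'll let things settle, then hand in.

Emit:
{"op": "jog_arm", "data": {
  "motion": [0.7,0,0,0,0,0.7,0,0,0,0,0.7,0,0,0,0,0.7,0,0,0,0,0.7,0,0,0,0,0.7,0,0,0,0,0.7,0,0,0,0,0.7,0,0,0,0,0.7,0,0,0,0,0.7,0,0,0,0]
}}

```text
time: 21.43
ee_pos: [0.4546, 0.2515, 0.1963]
tool_rot: [-180.0, -0.0, 16.0]
ft_force: [0.2, -0.3, -0.3]
gripper_width: 0.853
grip_force: 0.0
```

```bash
python3 -c "
from rig import env
print(env.hand_in())"
```

```text
the job is handed in; nothing more can be done
None
```

I rolled both rollers just over half a turn under light pressure, put the wobbling one (roller 2) in the grey tray, left the true one on the plate, and handed the job in at about 21 s; hand-in gave no verdict.

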